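# Latch the goldsmith's steel tool case

### The arm

A 7-joint arm with a two-finger parallel gripper is mounted at the origin on the work surface. World frame = base frame: x ahead of the robot, y to its left, z up, the work surface at z = 0. Lengths are in m, angles in rad, forces in N, time in s.
With the tool pointing down it reaches from about 0.4 to 0.85 m from the base axis. Payload 10.4 kg.
Tool frame: the origin (TCP) lies at the very end of the fingers, on their centre line; the grasp point (between the pads) lies r.tcp_to_grasp behind it (r.tcp_to_grasp is the distance from the TCP to the grasp point, in m); z points along the fingers, y is the line along which they close (so a half turn about z gives the same grasp; the last joint's range is limited). The gripper opens to 87 mm and grips with 3 to 60 N. Pads are 19 mm wide; open, the fingers measure 117 mm over their backs; the gripper's body (75 mm by 190 mm) begins 51 mm behind the grasp point.
Start: joints at [-1.221, 0.332, -0.065, 1.46, 0.022, 1.35, -0.088], TCP at [0.228, 0.582, 0.223] pointing down, gripper open.
Joint ranges: [-2.6, 2.6], [-0.5, 2.12], [-1.47, 1.34], [0.16, 2.42], [-1.27, 4.41], [0.06, 2.06], [-2.6, 2.6]. Speed limits (rad/s): [2.22, 2.22, 2.79, 2.79, 3.14, 3.14, 3.14].

### API

Orientations are given as a unit quaternion [x, y, z, w].
In Python, from bench import monitor, cams, ticket, r gives the robot as it stands.
- The arm moves only by the shell command python3 -m crank 'ROWS' [OPENING] [FORCE]. ROWS is a JSON object whose one key "steps" holds a list of rows, each a list of 2 entries, a list of its own where there are three numbers: the shift along the world's x, y, z in units of 25 mm (1.0 is 25 mm), then the turn, a rotation vector about the world's x, y, z in units of 5 degrees (1.0 is 5 degrees). In form: {"steps": [[[x, y, z], [ax, ay, az]], ...]}. A call has 1 to 10 rows; each row shifts and turns the commanded pose from where the row before left it; what a row does not reach is not made up. A row lasts 1/12 s, in which the tool goes at most 41.7 mm and 7.16 degrees, less where a joint would pass 70% of its speed; a pose out of reach is approached as far as the arm can. A call is refused whole if a number of a shift passes 1 or a number of a turn 1, either way. A call with a gripper value outside its range is refused whole. OPENING is the finger opening in mm, from 0 to 87, set as the call begins (- or left out, the last holds). The fingers move at their own pace and stop on an object; FORCE is the grip in N (left out, the last holds). Time passes only in rows, so rows that do not move let the fingers close. It gives the time, the measured TCP pose, the force, the opening and the grip force at its end, in the units of the state.
- monitor.read_state(): the state, without advancing time (a new reading comes with each control period).
- cams.camera(name): name is "scene" or "top" or "wrist"; returns a dict with "pixels" (400x640x3 uint8, blue, green, red), "z_map" (400x640 float32, m along the optical axis (not along the pixel's ray), 0 where there is no reading), "vfov" (degrees; the focal length in pixels is half the picture's height over the tangent of half this angle, whatever the lens; pixels are square), "cx", "cy" (the principal point, pixels), "T" (4x4, takes a point from camera to world coordinates). Camera axes: x right, y up, looking along -z (the intrinsics and any distortion apply to the point x, -y, -z); pixel columns grow to the right and rows downward; lengths in m; the calibration is good to about 2 mm. A picture is of the moment at which its call begins.
- ticket.close_job(): hands the job in; it is judged then, once.
The state is a dict: "time": time; "joint_positions": joint angles; "joint_vel": joint speeds; "joint_torque": joint torques, N m; "ee_pos": TCP position; "eef_rot": TCP orientation; "ft_force": force on the tool from outside, world axes, zero at the start; "torque": the same for the moment, N m; "width": finger opening in m; "grip_force": force on a finger pad.
Only numpy, scipy, OpenCV 4.12 (cv2) and the standard library are available. Lean on these libraries where they do the work, as an engineer would, in place of code of your own. Each camera call takes 0.05 s, during which the arm holds its last target. There are 200 camera calls.

### The job

The grey steel tool case standing upright on the bench is unlatched: hook its latch loop over the keeper on the lid so that the loop's bar lies down behind the keeper and catches under its lip, then press the latch lever down with closed fingertips, over centre, until it lies flat and the lid is drawn shut. Work by feel: the latch is light sheet metal, so set the loop down on the keeper gently, with no more than a light touch, and do not lean hard on the lever. Leave the dapping block, the jar and the mallet where they are.

Things in the scene. Friction and masses are not known exactly. Their poses are not given: they have to be found in the camera images.
- case: Grey steel tool case, full and heavy (does not move), standing on its hinge edge: 270 mm wide, 165 mm high to its flat top. Origin: on the bench under the middle of the seam. x runs across the seam from the body shell (85 mm deep, towards the robot) to the lid shell (60 mm deep, far side); y along the seam; z up. Only the latch is on the top, at y = 0, bridging the seam.
- lid (a joint): Hinge of the lid shell along the bottom of the seam, rad; 0 = drawn shut. At the start the springy gasket holds it ajar at about 0.028, so that the keeper is 4.5 mm farther in +x than when shut. At the keeper it yields about 1 mm per 26 N, some 115 N in all: only the latch's leverage can shut it.
- lever (a joint): Angle of the latch lever about its pivot, rad: 0 = flat (stop), pointing to the case's -x; 1.57 upright; 2.2 leaning to the lid (stop). Friction (0.03 N m) holds it. With the bar caught and the lid ajar it stands at 1.15 to 1.5; pressing it from there takes up to 15 N at lever_press. Dead centre is at 0.05 to 0.3: past it the lever snaps flat by itself, released before it springs back up.
- loop (a joint): Angle of the loop about loop_pin, rad. The loop points up from the case's +x by (loop minus lever). Friction of 0.025 N m holds it at any angle to the lever, so it turns with the lever when nothing holds it: a bar that lies behind the lip but was not drawn back under it lifts off again as the lever is pressed.
- pivot (a point): Centre of the lever's pivot pin: fixed to the case, 16 mm above its top, 12 mm from the seam on the body shell (case x = -12 mm, y = 0).
- loop_pin (a point): Pin that joins the loop to the lever, 14 mm from the pivot along the lever. The lever turns along freely as the bar is carried about.
- lever_press (a point): Place to press: middle of the lever's outer face (its top when flat), 42 mm from the pivot along the lever and 7 mm off the pivot's line, so 23 mm above the case's top when flat. The lever is a steel plate 26 mm wide, 4 mm thick, 50 mm long from the pivot, with a short upturned end to 57 mm.
- bar (a point): Middle of the loop's hook bar, 46 mm from loop_pin. Round bar 6 mm thick along the case's y, between two side links (34 mm over their outsides), ending in flat rivet heads of 9 mm diameter, 41 mm over all: to be pinched by the heads, fingers closing along y; it turns in that grasp. At the start it is in the air, 35 to 75 mm above the case's top.
- keeper (a point): Point on the lid's top right under the seat of the bar (the bar's middle when caught); moves with the lid, axes as the case's. The keeper, a steel strike 22 mm wide (y), is packed up on shims to suit the case, so its height is not known: its pad, on which the bar is set down, is 4 to 11 mm above this point and runs 28 mm to +x of it.
- keeper_back (a point): Point on the lid's top 10 mm to +x of keeper: over it the bar comes down clear of the lip. From the pad up, the keeper has a post whose rear face is 3 mm to -x of keeper, and on it a lip reaching 3 mm to +x of keeper, its underside 7.5 mm and its top 10.5 mm above the pad: 1.5 mm play for the bar. Caught, the bar lies against the post, down on the pad or up to 1.5 mm above it.
- dapping_block: Bystander: dark steel cube of 60 mm standing on the bench near the case; origin at the centre of its underside.
- flux_jar: Bystander: white jar, 64 mm across, 85 mm high, standing on the bench past one end of the case; origin at the centre of its underside.
- mallet: Bystander: wooden mallet, 260 mm long, lying on the bench beyond the lid; origin under its middle.

How it is judged:
On the way:
1. the loop's bar is down behind the keeper, below the top of the lip, with the lever still up (z of bar in the frame of keeper below 0.0165 m and x of bar in the frame of keeper between -0.0045 and 0.02 m and value of joint lever above 0.5 rad), for 0.2 s.
At the end, for the whole second after the job is handed in: The lever lies flat (joint below 0.05 rad) and at rest, the bar is caught under the keeper's lip (within 4 mm of its seat along x), and the lid is drawn shut (joint below 0.008 rad, about 1 mm at the top) (value of joint lever below 0.05 rad and value of joint lid below 0.008 rad and z of bar in the frame of keeper below 0.0165 m and x of bar in the frame of keeper between -0.0045 and 0.003 m and velocity of joint lever between -0.05 and 0.05 rad/s); the robot touches nothing.
It fails at once if the loop is rammed into the keeper or lid with more than 18 N while it is being set down behind the keeper (lever above 1.6 rad) (value of joint lever above 1.6 rad and contact force between loop and lid above 18 N).
It fails at once if the fingers lean on the latch with more than 30 N while pressing the lever down (lever below 0.7 rad) (value of joint lever below 0.7 rad and contact force between the fingers and lever above 30 N).
It fails at once if a bystander is moved by more than 20 mm (distance of any of dapping_block, flux_jar, mallet from where it was at the start of the episode above 0.02 m).
It also fails if it takes over 51 s, if anything falls off the work surface, if the arm or the gripper's body presses on something with over 40 N, if the wrist force passes 120 N, or if a joint passes its speed limit or range.

## Working session

There is one attempt and no reset: what is moved stays moved. The work goes in short steps, Python scripts to look and compute and a shell command to move; the robot and the scene stay as the last step left them, time stands still between calls to the robot, and variables do not carry over. Pictures are saved under pics/ and viewed, at most 10 in all, crops included, and the job is handed in when it is done.

```bash
ls; mkdir -p pics; cat > h.py <<'E'
import numpy as np, cv2, math
from bench import monitor, cams, ticket, r
def K(c):
    f=200/math.tan(math.radians(c['vfov'])/2); return f
def cloud(c):
    f=K(c); z=c['z_map']; v,u=np.mgrid[0:400,0:640]
    P=np.stack([(u-c['cx'])/f*z,-(v-c['cy'])/f*z,-z,np.ones_like(z)],-1)
    return (P@c['T'].T)[...,:3]
def ray(c,u,v):
    f=K(c); d=np.array([(u-c['cx'])/f,-(v-c['cy'])/f,-1.]); return c['T'][:3,3],c['T'][:3,:3]@d
E
python3 - <<'E'
from h import *
for n in ['scene','top','wrist']:
    c=cams.camera(n); cv2.imwrite(f'pics/{n}0.png',c['pixels']); print(n,{k:v for k,v in c.items() if k not in('pixels','z_map')}, (c['z_map']>0).mean())
    np.savez(f'{n}0.npz',**c)
print(monitor.read_state(), r.tcp_to_grasp)
E
```

```text
pics
scene {'vfov': 56.43257577900037, 'cx': 324.3988911675494, 'cy': 199.5328176315425, 'T': array([[ 0.74660391, -0.53670713,  0.39310056,  0.92012825],
       [ 0.66523272,  0.59613666, -0.44954032, -0.37796077],
       [ 0.00692984,  0.59713192,  0.80211311,  0.90346223],
       [ 0.        ,  0.        ,  0.        ,  1.        ]])} 0.9960078125
top {'vfov': 43.64478292014371, 'cx': 316.1353317980499, 'cy': 200.48611615279177, 'T': array([[-1.96049545e-02,  9.79952091e-01, -1.98266347e-01,
         3.48009232e-01],
       [-9.99807668e-01, -1.91119885e-02,  4.39989291e-03,
         3.04647046e-02],
       [ 5.22420104e-04,  1.98314474e-01,  9.80138305e-01,
         1.20430817e+00],
       [ 0.00000000e+00,  0.00000000e+00,  0.00000000e+00,
         1.00000000e+00]])} 0.99592578125
wrist {'vfov': 61.46951977039062, 'cx': 321.29024433379806, 'cy': 200.36241378455213, 'T': array([[ 0.36387151, -0.89666386, -0.25217346,  0.15881934],
       [ 0.9314477 ,  0.34980484,  0.1002085 ,  0.60943953],
       [-0.00164184, -0.27134941,  0.96247951,  0.38301067],
       [ 0.        ,  0.        ,  0.        ,  1.        ]])} 0.99594921875
{'time': 0.15, 'joint_positions': array([-1.22056836,  0.33273613, -0.064728  ,  1.46071828,  0.02159173,
        1.34989195, -0.08849619]), 'joint_vel': array([ 1.43591527e-03, -2.99591638e-03,  1.35823574e-04, -4.21249229e-03,
        1.59136708e-03, -6.23909797e-05, -6.91570471e-04]), 'joint_torque': array([ 1.18788932e-03, -6.23629618e+01,  2.51894421e-02, -3.90142965e+01,
       -6.11425890e-02,  3.71735939e-02,  5.69811061e-05]), 'ee_pos': array([0.22753601, 0.58181052, 0.22194526]), 'eef_rot': array([ 1.85314196e-01,  9.82679179e-01, -5.22540780e-04, -8.49732429e-05]), 'ft_force': array([0.32966792, 0.79042899, 0.80626935]), 'torque': array([0.00788841, 0.05477547, 0.0599051 ]), 'grip_force': 0.0, 'width': 0.08716522546772387} 0.0187
```

View pics/scene0.png

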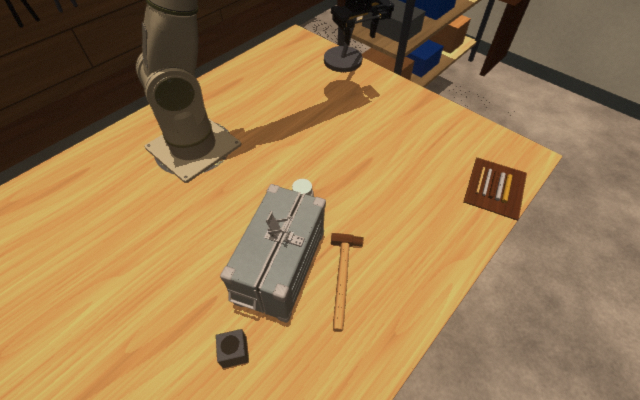

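View pics/top0.png

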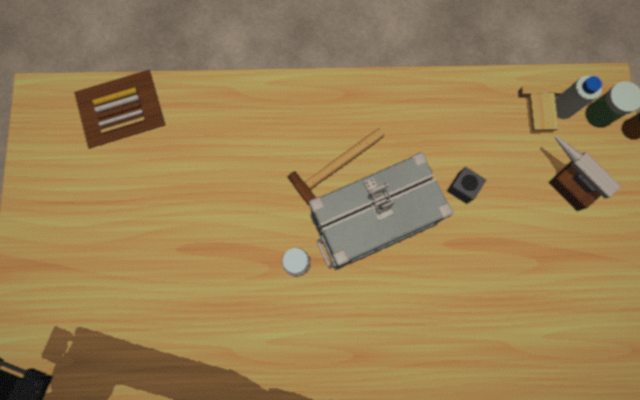

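The scene view shows the case with the latch near (285,232). In the top view the case is centred near (380,208), with the seam from (320,222) to (438,180), the jar at (296,261), the block at (467,184) and the mallet beyond the lid. Next I measure the case from the depth clouds.

```bash
python3 - <<'E'
from h import *
for n in ['scene','top']:
    c=dict(np.load(f'{n}0.npz')); P=cloud(c)
    z=P[...,2]
    print(n,'table med',np.median(z[(abs(z)<.02)]))
    m=(abs(z-.165)<.008)&(P[...,0]>.3)&(P[...,0]<.85)&(abs(P[...,1])<.35)
    k,lab,st,_=cv2.connectedComponentsWithStats(m.astype(np.uint8))
    m=np.isin(lab,[i for i in range(1,k) if st[i,4]>150])
    q=P[m]; rect=cv2.minAreaRect(q[:,:2].astype(np.float32)); print(m.sum(),np.median(q[:,2]),rect)
    pr=np.percentile(q[:,0],[1,99])
    ctr=np.array(rect[0])
    # high points = latch
    hh=(z>.175)&(np.linalg.norm(P[...,:2]-ctr,axis=-1)<.09)
    for p,uv in zip(P[hh],np.argwhere(hh)): 
        pass
    print(hh.sum()); q=P[hh]; print(np.round(q[np.argsort(-q[:,2])][::max(1,len(q)//25)],4))
c=cv2.imread('pics/top0.png')[160:260,330:440]; s=cv2.imread('pics/scene0.png')[190:260,240:330]
a=cv2.resize(c,(400,364),interpolation=cv2.INTER_CUBIC);b=cv2.resize(s,(400,364*400//400),interpolation=cv2.INTER_CUBIC)
cv2.imwrite('pics/crop.png',np.hstack([a,b]))
E
```

```text
scene table med 0.0005915036244101279
6089 0.16506201792758257 ((0.5431166887283325, -0.11325827240943909), (0.15096279978752136, 0.27234959602355957), 22.683549880981445)
357
[[ 0.5392 -0.1242  0.2418]
 [ 0.5373 -0.126   0.2381]
 [ 0.5336 -0.118   0.2293]
 [ 0.5627 -0.0829  0.2274]
 [ 0.5665 -0.0961  0.2262]
 [ 0.5774 -0.113   0.2252]
 [ 0.5686 -0.0922  0.224 ]
 [ 0.5697 -0.1177  0.2227]
 [ 0.5316 -0.1053  0.2211]
 [ 0.5347 -0.1115  0.2193]
 [ 0.5686 -0.1204  0.2165]
 [ 0.5421 -0.1253  0.2146]
 [ 0.5376 -0.1124  0.2112]
 [ 0.5569 -0.125   0.2095]
 [ 0.5539 -0.1256  0.2069]
 [ 0.5564 -0.1252  0.205 ]
 [ 0.5363 -0.1062  0.2028]
 [ 0.5388 -0.1272  0.201 ]
 [ 0.5449 -0.1303  0.1988]
 [ 0.5341 -0.0988  0.1964]
 [ 0.5404 -0.1025  0.1904]
 [ 0.5435 -0.1062  0.1854]
 [ 0.5767 -0.0981  0.1815]
 [ 0.5668 -0.0915  0.1801]
 [ 0.5735 -0.0984  0.1785]
 [ 0.5786 -0.1036  0.1774]]
top table med 3.5195347444894054e-05
8041 0.16449809907389068 ((0.5421372652053833, -0.11189821362495422), (0.15196242928504944, 0.2733098268508911), 22.961669921875)
260
[[ 0.5366 -0.1227  0.2426]
 [ 0.5334 -0.1112  0.2397]
 [ 0.5356 -0.1174  0.2379]
 [ 0.53   -0.1095  0.2367]
 [ 0.5269 -0.108   0.2321]
 [ 0.5784 -0.1168  0.2287]
 [ 0.5747 -0.1149  0.2271]
 [ 0.573  -0.1069  0.2261]
 [ 0.5653 -0.0865  0.2253]
 [ 0.5674 -0.0968  0.2246]
 [ 0.5656 -0.0928  0.2237]
 [ 0.568  -0.0829  0.2229]
 [ 0.5802 -0.1118  0.2217]
 [ 0.5503 -0.0907  0.2182]
 [ 0.5487 -0.0909  0.2162]
 [ 0.5428 -0.1215  0.2118]
 [ 0.5578 -0.1227  0.209 ]
 [ 0.5421 -0.0937  0.2073]
 [ 0.5525 -0.1231  0.2045]
 [ 0.5327 -0.0979  0.2021]
 [ 0.531  -0.1023  0.1993]
 [ 0.5497 -0.1239  0.1977]
 [ 0.5404 -0.1034  0.194 ]
 [ 0.5475 -0.1147  0.1886]
 [ 0.5667 -0.0958  0.1802]
 [ 0.5716 -0.0963  0.1775]]
```

View pics/crop.png

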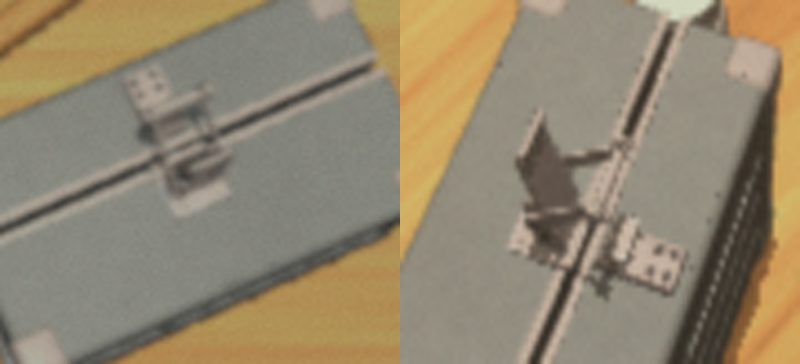

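The crop shows the lever standing almost upright, leaning to the body. The loop bar is in the air towards the lid, above the seam side of the keeper plate with its holes. The case yaw is about 22.8°, and the bar is near (0.572, -0.100, 0.223). I move above it, tool y along case y, for a wrist view.

```bash
R='[[0.5,-1,0.1],[0,0,0.33]]'
python3 -m crank '{"steps":[[[0.5,-1,0.2],[0,0,0.33]],[[0.5,-1,0.2],[0,0,0.33]],[[0.5,-1,0.2],[0,0,0.33]],[[0.5,-1,0.2],[0,0,0.33]],[[0.5,-1,0.2],[0,0,0.33]],[[0.5,-1,0.2],[0,0,0.33]],[[0.5,-1,0.2],[0,0,0.33]],[[0.5,-1,0.2],[0,0,0.33]],[[0.5,-1,0.2],[0,0,0.33]],[[0.5,-1,0.2],[0,0,0.33]]]}' 87
python3 -m crank '{"steps":[[[0.5,-1,0.1],[0,0,0.33]],[[0.5,-1,0.1],[0,0,0.33]],[[0.5,-1,0.1],[0,0,0.33]],[[0.5,-1,0.1],[0,0,0.33]],[[0.5,-1,0.1],[0,0,0.33]],[[0.5,-1,0.1],[0,0,0.33]],[[0.5,-1,0.1],[0,0,0.33]],[[0.5,-1,0.1],[0,0,0.33]],[[0.5,-1,0.1],[0,0,0.33]],[[0.5,-1,0.1],[0,0,0.33]]]}'
python3 -m crank '{"steps":[[[0.5,-1,0],[0,0,0.33]],[[0.5,-1,0],[0,0,0.33]],[[0.5,-1,0],[0,0,0.33]],[[0.5,-1,0],[0,0,0.33]],[[0.5,-1,0],[0,0,0.33]],[[0.5,-1,0],[0,0,0.33]],[[0.5,-1,0],[0,0,0.33]],[[0,0,0],[0,0,0]]]}'
```

```text
time: 0.98
ee_pos: [0.353, 0.3307, 0.2727]
eef_rot: [0.042, 0.999, 0.0, -0.0]
ft_force: [0.3, 0.9, -0.7]
width: 0.0871
grip_force: 0.0
time: 1.82
ee_pos: [0.4779, 0.0807, 0.2977]
eef_rot: [-0.102, 0.995, 0.0, -0.0]
ft_force: [0.7, -0.1, -0.7]
width: 0.0866
grip_force: 0.0
time: 2.48
ee_pos: [0.5656, -0.0985, 0.2971]
eef_rot: [-0.199, 0.98, -0.001, -0.0]
ft_force: [0.5, -0.5, 1.8]
width: 0.087
grip_force: 0.0
```

```bash
cat >> h.py <<'E'
yaw=math.radians(22.8); O=np.array([.5521,-.1086,.165])
ex=np.array([math.cos(yaw),math.sin(yaw),0]); ey=np.array([-ex[1],ex[0],0]); A=np.array([ex,ey,[0,0,1]])
def tocase(P): return (P-O)@A.T*1000   # mm, z above the top
E
python3 - <<'E'
from h import *
c=cams.camera('wrist'); np.savez('wrist1.npz',**c); im=c['pixels']; P=cloud(c); Q=tocase(P)
# height grid: per case-x bins, around y=0 and sides
m=(abs(Q[...,1])<25)&(Q[...,0]>-60)&(Q[...,0]<70)&(Q[...,2]>-20)&(Q[...,2]<90)
print('lidtop z',np.median(Q[...,2][(Q[...,0]>30)&(Q[...,0]<58)&(abs(Q[...,1])>30)&(abs(Q[...,1])<100)]))
for lo,hi in [(-6,6),(-10,-6),(6,10),(18,21)]:
  print('y',lo,hi)
  for x in range(-60,66,2):
    k=m&(Q[...,0]>=x)&(Q[...,0]<x+2)&(Q[...,1]>lo)&(Q[...,1]<hi)
    if k.any(): print((x,int(k.sum()),*np.round(np.percentile(Q[k][:,2],[5,50,95]),1)),end=' ')
  print()
v,u=np.nonzero(m); print(u.min(),u.max(),v.min(),v.max())
u0,v0=max(0,u.min()-20),max(0,v.min()-20); cr=im[v0:v.max()+20,u0:u.max()+20]
s=min(800/cr.shape[1],600/cr.shape[0]); print(u0,v0,s); cv2.imwrite('pics/w1.png',cv2.resize(cr,None,fx=s,fy=s,interpolation=cv2.INTER_CUBIC))
E
```

```text
lidtop z -2.1461388019101135
y -6 6
(-60, 42, np.float64(-2.0), np.float64(-0.9), np.float64(0.4)) (-58, 28, np.float64(-2.1), np.float64(-1.3), np.float64(0.1)) (-56, 28, np.float64(-2.4), np.float64(-1.0), np.float64(-0.1)) (-54, 42, np.float64(-1.9), np.float64(-1.0), np.float64(0.2)) (-52, 27, np.float64(-1.8), np.float64(-0.8), np.float64(0.1)) (-50, 42, np.float64(-2.2), np.float64(-0.9), np.float64(0.3)) (-48, 28, np.float64(-2.1), np.float64(-0.8), np.float64(0.1)) (-46, 42, np.float64(-2.2), np.float64(-0.8), np.float64(0.0)) (-44, 28, np.float64(-1.6), np.float64(-0.9), np.float64(0.3)) (-42, 28, np.float64(-1.7), np.float64(-0.8), np.float64(0.5)) (-40, 42, np.float64(-2.3), np.float64(-1.0), np.float64(0.2)) (-38, 28, np.float64(-1.8), np.float64(-1.0), np.float64(0.1)) (-36, 41, np.float64(-1.6), np.float64(-0.5), np.float64(1.9)) (-34, 29, np.float64(-0.3), np.float64(1.0), np.float64(1.8)) (-32, 33, np.float64(0.0), np.float64(1.1), np.float64(2.3)) (-30, 36, np.float64(-0.1), np.float64(1.0), np.float64(2.2)) (-28, 28, np.float64(-0.0), np.float64(1.1), np.float64(2.2
[... 11489 characters left out ...]
), np.float64(-1.8), np.float64(-1.7)) (42, 2, np.float64(-1.5), np.float64(-1.4), np.float64(-1.3)) (44, 5, np.float64(-3.3), np.float64(-2.8), np.float64(-0.9)) (46, 5, np.float64(-2.6), np.float64(-2.2), np.float64(-1.3)) (48, 6, np.float64(-2.9), np.float64(-2.3), np.float64(-1.7)) (50, 6, np.float64(-3.3), np.float64(-2.4), np.float64(-2.0)) (52, 6, np.float64(-3.1), np.float64(-2.6), np.float64(-1.9)) (54, 5, np.float64(-3.0), np.float64(-2.3), np.float64(-2.0)) (56, 7, np.float64(-3.8), np.float64(-2.6), np.float64(-1.6)) (58, 5, np.float64(-3.7), np.float64(-3.1), np.float64(-2.4)) (60, 4, np.float64(-4.7), np.float64(-4.6), np.float64(-3.6)) 
288 346 103 236
268 83 3.468208092485549
```

View pics/w1.png

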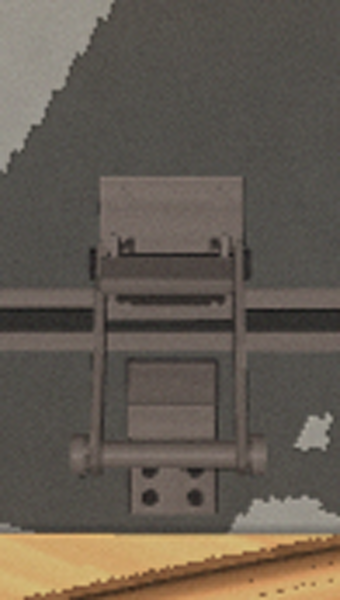

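The wrist crop (268,83 offset, ×3.47) shows the bar's heads at about u 288–345, v 213. The keeper's ramp and lip lie under the bar, and the pad with its holes is on the far side. The keeper is at about case x 25 and its pad is 4–4.5 mm above the lid. Next I fix the bar's middle and check all three views against each other.

```bash
python3 - <<'E'
from h import *
for n in ['scene0','top0','wrist1']:
    c=dict(np.load(n+'.npz')); Q=tocase(cloud(c)); x,y,z=Q[...,0],Q[...,1],Q[...,2]
    b=(x>10)&(x<30)&(z>50)&(z<66)&(abs(y)<30); q=Q[b]
    print(n,len(q),'bar x',np.percentile(q[:,0],[3,50,97]).round(1),'y',np.percentile(q[:,1],[1,99]).round(1),'top z',np.percentile(q[:,2],95).round(1))
    for nm,s in [('body',(x>-75)&(x<-45)),('lid',(x>30)&(x<55))]:
        s=s&(abs(y)>40)&(abs(y)<95)&(abs(z)<8); print(nm,np.median(z[s]).round(1),end=' ')
    g=(abs(y)>30)&(abs(y)<110)&(z<-5)&(z>-25)&(x>-10)&(x<15); print('gap x',np.percentile(x[g],[10,50,90]).round(1) if g.any() else None, 'lever y', np.percentile(y[(z>68)&(z<78)&(x>-30)&(x<-10)],[1,99]).round(1))
    k=(z>9)&(z<16)&(x>19)&(x<34)&(abs(y)<14)
    if k.any(): print('lip y',np.percentile(y[k],[2,98]).round(1),'x',np.percentile(x[k],[2,98]).round(1),'z',np.median(z[k]).round(1))
    f=(z>1)&(z<6)&(x>32)&(x<60)&(abs(y)<14)
    if f.any(): print('pad z',np.median(z[f]).round(1),'x end',np.percentile(x[f],98).round(1))
    m=(z<8)&(z>-8)&(abs(y)<120)&(x>-110)&(x<-70); print('body edge x',np.percentile(x[m],1).round(1), 'case y ends',[np.percentile(y[(abs(z)<8)&(abs(y)<160)&(x>-70)&(x<-40)],p).round(1) for p in(.5,99.5)])
E
```

```text
scene0 67 bar x [10.6 19.2 23.2] y [-20.   19.6] top z 62.7
body 0.5 lid -0.8 gap x [-2.4 -1.   0.7] lever y [-13.3  12.3]
lip y [-10.2  10.3] x [19.3 28.9] z 13.5
pad z 3.5 x end 53.3
body edge x -84.5 case y ends [np.float64(-135.3), np.float64(132.1)]
top0 82 bar x [12.6 19.  23.6] y [-19.6  21.5] top z 63.7
body -0.3 lid -1.3 gap x [1.  5.  5.8] lever y [-11.1  14.1]
lip y [-9.5  9.8] x [19.5 23.5] z 12.5
pad z 3.4 x end 54.8
body edge x -85.0 case y ends [np.float64(-132.4), np.float64(135.0)]
wrist1 566 bar x [11.7 18.1 22.2] y [-19.5  20.7] top z 60.8
body -1.0 lid -2.1 gap x [4.1 4.6 5. ] lever y [-12.   13.2]
lip y [-10.1  10.7] x [19.3 28.5] z 12.9
pad z 2.2 x end 54.0
body edge x -85.7 case y ends [np.float64(-131.8), np.float64(132.3)]
```

```bash
python3 -m crank '{"steps":[[[0.15,-0.1,-0.3],[-0.31,0.74,0]],[[0,0,-0.3],[-0.31,0.74,0]],[[0,0,-0.5],[0,0,0]],[[0,0,-0.6],[0,0,0]],[[0,0,-0.6],[0,0,0]],[[0,0,-0.5],[0,0,0]],[[0,0,-0.36],[0,0,0]],[[0,0,0],[0,0,0]],[[0,0,0],[0,0,0]]]}' 87
python3 - <<'E'
from h import *
s=monitor.read_state(); print(tocase(s['ee_pos']).round(1), s['ft_force'].round(2))
c=cams.camera('wrist'); np.savez('wrist2.npz',**c); cv2.imwrite('pics/w2.png',c['pixels'])
E
```

```text
time: 3.28
ee_pos: [0.5687, -0.0952, 0.2186]
eef_rot: [-0.201, 0.977, -0.013, -0.069]
ft_force: [0.1, -0.5, -0.0]
width: 0.0871
grip_force: 0.0
[20.5  5.9 53.6] [ 0.1  -0.47 -0.  ]
```

View pics/w2.png

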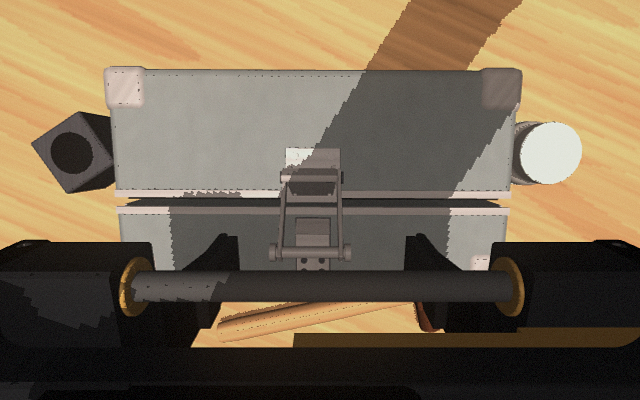

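The wrist view shows the bar at about (311,253), between the fingertips (238 and 405) but some 5 mm off their centre. I shift to centre it and then close gently.

```bash
python3 -m crank '{"steps":[[[0.04,-0.2,0],[0,0,0]],[[0,0,0],[0,0,0]],[[0,0,0],[0,0,0]],[[0,0,0],[0,0,0]]]}' 50
python3 -m crank '{"steps":[[[0,0,0],[0,0,0]],[[0,0,0],[0,0,0]],[[0,0,0],[0,0,0]],[[0,0,0],[0,0,0]],[[0,0,0],[0,0,0]],[[0,0,0],[0,0,0]]]}' 38 12
python3 - <<'E'
from h import *
s=monitor.read_state(); print(tocase(s['ee_pos']).round(1), (A@s['ft_force']).round(2))
E
```

```text
time: 3.67
ee_pos: [0.57, -0.1006, 0.2189]
eef_rot: [-0.2, 0.977, -0.014, -0.068]
ft_force: [0.6, 0.4, -0.5]
width: 0.0678
grip_force: 0.0
time: 4.17
ee_pos: [0.5701, -0.1007, 0.2187]
eef_rot: [-0.2, 0.977, -0.014, -0.068]
ft_force: [2.0, -1.0, 0.1]
width: 0.0407
grip_force: 12.0
[19.6  0.3 53.7] [ 1.44 -1.69  0.06]
```

```bash
python3 -m crank '{"steps":[[[0.08,0.03,-0.17],[0,0,0]],[[0.08,0.03,-0.17],[0,0,0]],[[0.08,0.03,-0.17],[0,0,0]],[[0.08,0.03,-0.17],[0,0,0]],[[0.08,0.03,-0.17],[0,0,0]],[[0.08,0.03,-0.17],[0,0,0]],[[0.08,0.03,-0.17],[0,0,0]],[[0.08,0.03,-0.17],[0,0,0]],[[0,0,0],[0,0,0]],[[0,0,0],[0,0,0]]]}'
cat > look.py <<'E'
from h import *
import sys
s=monitor.read_state(); print(s['time'],tocase(s['ee_pos']).round(1),'F case',(A@s['ft_force']).round(2),s['width'])
c=cams.camera('wrist'); Q=tocase(cloud(c)); x,y,z=Q[...,0],Q[...,1],Q[...,2]
b=(x>15)&(x<50)&(z>float(sys.argv[1]))&(z<float(sys.argv[2]))&(abs(y)<9); q=Q[b]
print('bar',len(q),'x',np.percentile(q[:,0],[3,50,97]).round(1) if len(q) else '', 'ztop',np.percentile(q[:,2],[50,95]).round(1) if len(q) else '')
k=(z>10)&(z<16)&(x>19)&(x<34)&(abs(y)<9); print('lip',k.sum(),np.percentile(x[k],[2,98]).round(1),np.median(z[k]).round(1))
f=(z>0)&(z<5)&(x>32)&(x<60)&(abs(y)<9); print('pad',f.sum(),np.median(z[f]).round(1),np.percentile(x[f],[2,98]).round(1))
print('lever top',np.percentile(Q[(z>60)&(z<80)&(abs(y)<9)&(x<20)&(x>-50)],50,axis=0).round(1))
v,u=np.nonzero((x>-40)&(x<70)&(abs(y)<35)&(abs(z)<90)); cr=c['pixels'][v.min():v.max(),u.min():u.max()]
cv2.imwrite('pics/'+sys.argv[3],cv2.resize(cr,None,fx=4,fy=4,interpolation=cv2.INTER_CUBIC)[:600,:800])
E
python3 look.py 18 32 w3.png
```

```text
time: 5.0
ee_pos: [0.5854, -0.0944, 0.184]
eef_rot: [-0.2, 0.977, -0.013, -0.07]
ft_force: [-2.5, -1.9, -0.2]
width: 0.0408
grip_force: 12.0
5.0 [36.1  0.2 19. ] F case [-3.06 -0.74 -0.17] 0.040753332425291645
bar 430 x [32.2 34.4 37.7] ztop [24.4 25.8]
lip 510 [21.  28.9] 13.0
pad 684 2.1 [32.2 51.7]
lever top [ 4.6 -0.  67.5]
```

View pics/w3.png

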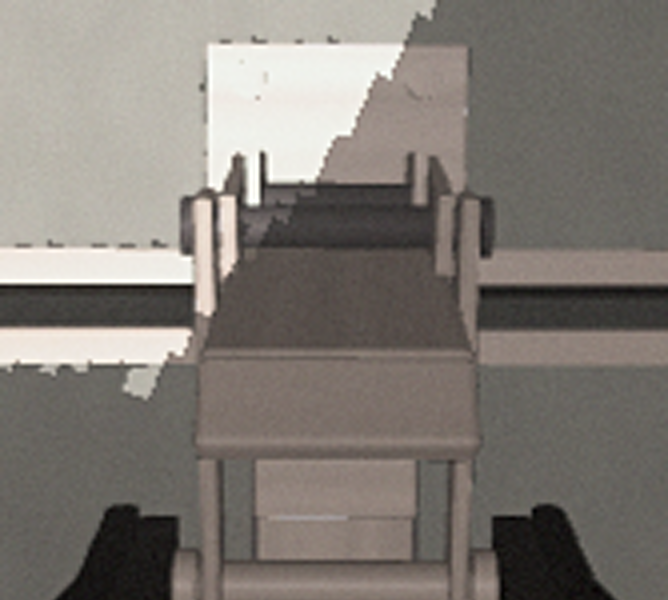

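The loop is held by its heads. In the crop the bar is at about (335,580), beyond the lip's edge, and the lever leans to the lid clear of the gripper. The bar is 9 mm to +x of the keeper and about 18 mm above where it lies on the pad. I lower it most of the way, then go by feel.

```bash
python3 -m crank '{"steps":[[[0,0,-0.12],[0,0,0]],[[0,0,-0.12],[0,0,0]],[[0,0,-0.12],[0,0,0]],[[0,0,-0.12],[0,0,0]],[[0,0,-0.08],[0,0,0]],[[0,0,0],[0,0,0]],[[0,0,0],[0,0,0]]]}'
python3 -m crank '{"steps":[[[0,0,-0.02],[0,0,0]],[[0,0,-0.02],[0,0,0]],[[0,0,0],[0,0,0]]]}'
python3 look.py 4 13 w4.png
```

```text
time: 5.63
ee_pos: [0.5861, -0.0942, 0.1705]
eef_rot: [-0.201, 0.977, -0.013, -0.068]
ft_force: [0.2, -0.7, -0.1]
width: 0.0407
grip_force: 12.0
time: 5.88
ee_pos: [0.586, -0.0942, 0.1696]
eef_rot: [-0.201, 0.977, -0.013, -0.068]
ft_force: [-0.0, -1.0, 0.1]
width: 0.0406
grip_force: 12.0
5.8833 [36.8  0.1  4.6] F case [-0.41 -0.9   0.11] 0.04059413465883648
bar 0 x  ztop Traceback (most recent call last):
  File "look.py", line 7, in <module>
    k=(z>10)&(z<16)&(x>19)&(x<34)&(abs(y)<9); print('lip',k.sum(),np.percentile(x[k],[2,98]).round(1),np.median(z[k]).round(1))
                                                                  ~~~~~~~~~~~~~^^^^^^^^^^^^^
    return _quantile_unchecked(
        a, q, axis, out, overwrite_input, method, keepdims, weights)
    return _ureduce(a,
                    func=_quantile_ureduce_func,
    ...<5 lines>...
                    overwrite_input=overwrite_input,
                    method=method)
    r = func(a, **kwargs)
    result = _quantile(arr,
                       quantiles=q,
    ...<2 lines>...
                       out=out,
                       weights=wgt)
    slices_having_nans = np.isnan(arr[-1, ...])
                                  ~~~^^^^^^^^^
IndexError: index -1 is out of bounds for axis 0 with size 0
```

```bash
python3 -m crank '{"steps":[[[0,0,-0.02],[0,0,0]],[[0,0,-0.02],[0,0,0]],[[0,0,0],[0,0,0]]]}' | grep -E 'pos|ft_'
python3 -m crank '{"steps":[[[0,0,-0.02],[0,0,0]],[[0,0,-0.02],[0,0,0]],[[0,0,0],[0,0,0]]]}'| grep -E 'pos|ft_'
```

```text
ee_pos: [0.5859, -0.0943, 0.1685]
ft_force: [-1.3, -0.4, 0.0]
ee_pos: [0.5857, -0.0944, 0.1674]
ft_force: [-0.9, -0.2, 1.6]
```

```bash
python3 -m crank '{"steps":[[[0,0,-0.02],[0,0,0]],[[0,0,0],[0,0,0]]]}'| grep -E 'pos|ft_'
```

```text
ee_pos: [0.5857, -0.0944, 0.167]
ft_force: [-1.6, -0.1, 1.4]
```

```bash
python3 -m crank '{"steps":[[[0,0,-0.02],[0,0,0]],[[0,0,0],[0,0,0]]]}'| grep -E 'pos|ft_'; python3 -m crank '{"steps":[[[0,0,-0.02],[0,0,0]],[[0,0,0],[0,0,0]]]}'| grep -E 'pos|ft_'
```

```text
ee_pos: [0.5858, -0.0944, 0.1669]
ft_force: [-3.5, 0.1, 4.6]
ee_pos: [0.5859, -0.0944, 0.1668]
ft_force: [-4.3, 0.1, 6.7]
```

Touchdown: the force rises to about 6.7 N at TCP z 0.167, as predicted for the bar on the pad. I ease off and draw the bar back under the lip.

```bash
python3 -m crank '{"steps":[[[0,0,0.03],[0,0,0]],[[-0.074,-0.031,0],[0,0,0]],[[-0.074,-0.031,0],[0,0,0]],[[-0.074,-0.031,0],[0,0,0]],[[0,0,0],[0,0,0]],[[0,0,0],[0,0,0]]]}'| grep -E 'pos|ft_'
python3 -m crank '{"steps":[[[-0.037,-0.015,0],[0,0,0]],[[0,0,0],[0,0,0]]]}'| grep -E 'pos|ft_'
python3 -m crank '{"steps":[[[-0.037,-0.015,0],[0,0,0]],[[0,0,0],[0,0,0]]]}'| grep -E 'pos|ft_'
```

```text
ee_pos: [0.5816, -0.0961, 0.1671]
ft_force: [5.6, 1.2, 1.0]
ee_pos: [0.5806, -0.0965, 0.1671]
ft_force: [4.7, 1.2, 0.6]
ee_pos: [0.5798, -0.0969, 0.1671]
ft_force: [4.7, 1.4, 0.3]
```

```bash
python3 -m crank '{"steps":[[[-0.037,-0.015,0],[0,0,0]],[[0,0,0],[0,0,0]]]}'| grep -E 'pos|ft_'
python3 -m crank '{"steps":[[[-0.037,-0.015,0],[0,0,0]],[[0,0,0],[0,0,0]]]}'| grep -E 'pos|ft_'
python3 -m crank '{"steps":[[[-0.037,-0.015,0],[0,0,0]],[[0,0,0],[0,0,0]]]}'| grep -E 'pos|ft_'; python3 - <<'E'
from h import *
s=monitor.read_state(); print(tocase(s['ee_pos']).round(1), (A@s['ft_force']).round(2))
E
```

```text
ee_pos: [0.5788, -0.0973, 0.1671]
ft_force: [4.4, 0.4, 0.2]
ee_pos: [0.578, -0.0977, 0.1672]
ft_force: [5.4, 1.2, 1.1]
ee_pos: [0.5771, -0.098, 0.1672]
ft_force: [5.2, 0.3, 0.5]
[27.1  0.1  2.2] [ 4.94 -1.73  0.55]
```

```bash
python3 -m crank '{"steps":[[[-0.037,-0.015,0],[0,0,0]],[[0,0,0],[0,0,0]]]}'| grep -E 'pos|ft_'
python3 -m crank '{"steps":[[[-0.037,-0.015,0],[0,0,0]],[[0,0,0],[0,0,0]]]}'| grep -E 'pos|ft_'
```

```text
ee_pos: [0.5768, -0.0982, 0.1672]
ft_force: [8.5, 0.8, -1.2]
ee_pos: [0.5764, -0.0983, 0.1673]
ft_force: [11.0, 1.8, -2.4]
```

The force rises to 11 N along x, so the bar is against the post. I release, rise and look.

```bash
python3 -m crank '{"steps":[[[0,0,0],[0,0,0]],[[0,0,0],[0,0,0]],[[0,0,0],[0,0,0]],[[0,0,0],[0,0,0]],[[0,0,0.3],[0,0,0]],[[0,0,0.5],[0,0,0]],[[0,0,0.8],[0,0,0]],[[0,0,0.8],[0,0,0]],[[0,0,0.5],[0,0,0]],[[0,0,0],[0,0,0]]]}' 87
python3 - <<'E'
from h import *
c=cams.camera('wrist'); Q=tocase(cloud(c)); x,y,z=Q[...,0],Q[...,1],Q[...,2]
np.savez('wrist5.npz',**c)
k=(z>9)&(z<18)&(x>14)&(x<40)&(abs(y)<8); print('lip',k.sum(),np.percentile(x[k],[2,98]).round(1),np.median(z[k]).round(1))
h=(z>2)&(z<25)&(x>14)&(x<45)&(abs(y)>17.5)&(abs(y)<21); print('heads',h.sum(),np.percentile(x[h],[3,50,97]).round(1),np.percentile(z[h],[50,95]).round(1))
l=(abs(y)<12)&(x<10)&(x>-70)&(z>25); q=Q[l]; 
for a in range(26,80,6):
    t=q[(q[:,2]>=a)&(q[:,2]<a+6)]
    if len(t): print('lever z',a,np.percentile(t[:,0],[3,50,97]).round(1),len(t))
v,u=np.nonzero((x>-70)&(x<70)&(abs(y)<35)&(abs(z)<90)); cr=c['pixels'][v.min():v.max(),u.min():u.max()]
s=min(4,800/cr.shape[1],600/cr.shape[0]); cv2.imwrite('pics/w5.png',cv2.resize(cr,None,fx=s,fy=s,interpolation=cv2.INTER_CUBIC))
E
```

```text
time: 9.43
ee_pos: [0.5751, -0.0998, 0.243]
eef_rot: [-0.2, 0.977, -0.014, -0.066]
ft_force: [1.0, -1.0, 0.6]
width: 0.086
grip_force: 0.0
lip 386 [16.7 28.5] 12.7
heads 106 [21.4 24.9 29.7] [ 9.2 10.9]
lever z 26 [-15.9 -14.  -11.9] 222
lever z 32 [-19.1 -14.2 -11.3] 74
lever z 38 [-11.1 -11.1 -11. ] 9
lever z 44 [-11.3 -11.2 -11.1] 30
lever z 62 [-12.1 -11.5 -10.2] 168
lever z 68 [-10.4  -7.9  -4.3] 541
lever z 74 [-7.7 -6.7 -5.5] 34
```

View pics/w5.png

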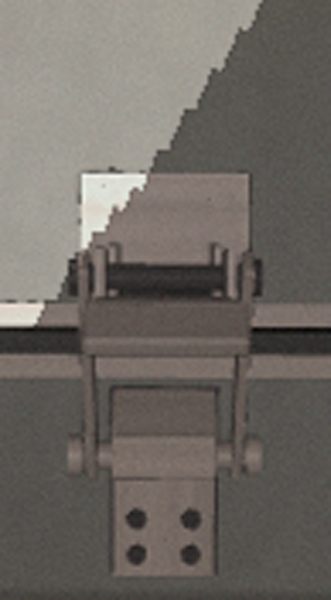

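The crop shows the bar's heads at (75,455) and (253,455), each side of the keeper, with the bar itself hidden under the lip. The lever stands up clear of the fingers. Bar centre is at about the right x, and 1 mm above the pad. I close the fingers and tilt the tool to press on the lever's outer face.

```bash
python3 -m crank '{"steps":[[[0,0,-0.05],[-0.325,0.774,0]],[[0,0,-0.05],[-0.325,0.774,0]],[[0,0,-0.05],[-0.325,0.774,0]],[[0,0,-0.05],[-0.325,0.774,0]],[[0,0,-0.1],[-0.325,0.774,0]],[[0,0,-0.1],[-0.325,0.774,0]],[[0,0,-0.15],[-0.325,0.774,0]],[[0,0,-0.15],[-0.325,0.774,0]],[[0,0,-0.15],[-0.325,0.774,0]],[[0,0,-0.15],[-0.325,0.774,0]]]}' 0 20
python3 -m crank '{"steps":[[[0,0,0],[0,0,0]],[[0,0,0],[0,0,0]],[[0,0,0],[0,0,0]]]}'
cat > st.py <<'E'
from h import *
from scipy.spatial.transform import Rotation as Ro
s=monitor.read_state(); zt=A@Ro.from_quat(s['eef_rot']).as_matrix()[:,2]
p=tocase(s['ee_pos']); a=math.degrees(math.atan2(-zt[0],-zt[2]))
print(round(s['time'],2),p.round(1),'tilt',round(a,1),'zt_y',zt[1].round(3),'F',(A@s['ft_force']).round(1),s['joint_positions'].round(2),s['width'])
E
python3 st.py
```

```text
time: 10.32
ee_pos: [0.5666, -0.1015, 0.203]
eef_rot: [-0.189, 0.89, -0.085, -0.407]
ft_force: [-0.3, 0.7, -3.0]
width: 0.0285
grip_force: 0.0
time: 10.57
ee_pos: [0.5647, -0.1027, 0.2084]
eef_rot: [-0.185, 0.891, -0.087, -0.406]
ft_force: [0.1, -0.1, 0.3]
width: 0.0084
grip_force: 0.0
10.57 [13.9  0.6 43.4] tilt 49.0 zt_y -0.013 F [ 0.1 -0.1  0.3] [-0.42  0.94  0.75  1.02 -0.07  2.06  2.28] 0.00842038977517801
```

Joint 6 is at its 2.06 limit, so I back the tilt off to about 38°.

```bash
python3 -m crank '{"steps":[[[0,0,0.12],[0.28,-0.68,0]],[[0,0,0.12],[0.28,-0.68,0]],[[0,0,0.12],[0.28,-0.68,0]],[[0,0,0],[0,0,0]],[[0,0,0],[0,0,0]],[[0,0,0],[0,0,0]]]}' 0 20 | head -1
python3 st.py
```

```text
time: 11.07
11.07 [14.1  1.1 51.9] tilt 38.1 zt_y -0.013 F [-0.3  0.7 -1.9] [-0.45  0.8   0.76  1.15 -0.11  1.91  2.25] 0.0007257420008934324
```

```bash
python3 -m crank '{"steps":[[[-0.074,-0.05,0],[0,0,0]],[[-0.074,-0.031,0],[0,0,0]],[[-0.074,-0.031,0],[0,0,0]],[[-0.074,-0.031,0],[0,0,0]],[[-0.074,-0.031,0],[0,0,0]],[[-0.074,-0.031,0],[0,0,0]],[[-0.074,-0.031,0],[0,0,0]],[[-0.074,-0.031,0],[0,0,0]],[[-0.074,-0.031,0],[0,0,0]],[[0,0,0],[0,0,0]]]}' | head -1
python3 st.py
python3 - <<'E'
from h import *
c=cams.camera('scene'); cv2.imwrite('pics/s6.png',cv2.resize(c['pixels'][150:290,200:370],None,fx=4,fy=4,interpolation=cv2.INTER_CUBIC))
E
```

```text
time: 11.9
11.9 [-4.1  0.4 51.5] tilt 38.0 zt_y -0.014 F [ 3.6 -0.6 -0.5] [-0.47  0.76  0.77  1.21 -0.09  1.88  2.26] 0.00031788319681422175
```

View pics/s6.png

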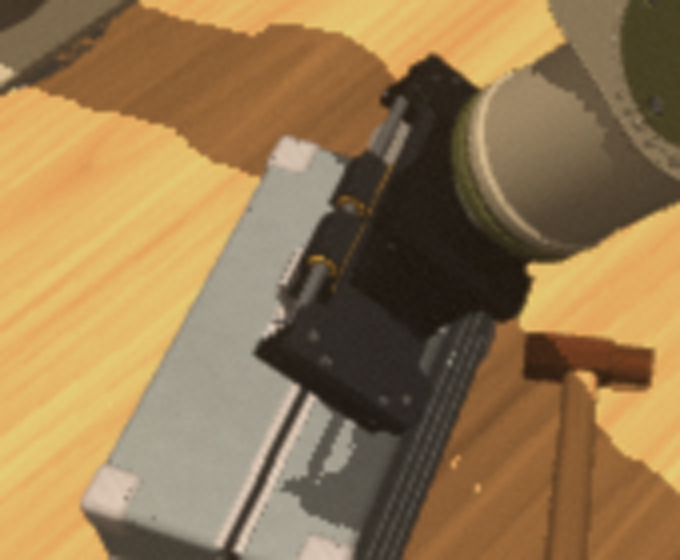

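The scene view shows the closed fingers on the lever just over the seam, with the gripper clear of the mallet and the case. Light contact at 3.6 N. Now I compute the arc for pressing.

```bash
python3 - <<'E'
from h import *
def tcp(th):
    a=min(math.radians(38),th-.05); s,c=math.sin(th),math.cos(th)
    return np.array([-12-42*c+7*s+9.5*math.cos(a),0,16+42*s+7*c-9.5*math.sin(a)]),a
prev=None
for th in [1.41,1.2,1.0,.8,.65,.5,.4,.3,.2,.1,.03,-.03]:
    p,a=tcp(th)
    if prev is not None:
        d=(p-prev[0]); w=A.T@d/25; t=A.T@np.array([0,math.degrees(a-prev[1])/5,0])
        print(th,p.round(1),'tilt',round(math.degrees(a),1),'units',w.round(3),t.round(3))
    else: print(th,p.round(1))
    prev=(p,a)
E
```

```text
1.41 [-4.3  0.  52.7]
1.2 [-13.2   0.   51.8] tilt 38.0 units [-0.327 -0.138 -0.036] [0. 0. 0.]
1.0 [-21.3   0.   49.3] tilt 38.0 units [-0.299 -0.126 -0.102] [0. 0. 0.]
0.8 [-28.8   0.   45.2] tilt 38.0 units [-0.274 -0.115 -0.165] [0. 0. 0.]
0.65 [-33.4   0.   41.6] tilt 34.4 units [-0.17  -0.071 -0.141] [ 0.281 -0.668  0.   ]
0.5 [-36.9   0.   38.1] tilt 25.8 units [-0.132 -0.056 -0.139] [ 0.666 -1.585  0.   ]
0.4 [-39.    0.   35.5] tilt 20.1 units [-0.077 -0.032 -0.104] [ 0.444 -1.056  0.   ]
0.3 [-40.9   0.   32.7] tilt 14.3 units [-0.067 -0.028 -0.112] [ 0.444 -1.056  0.   ]
0.2 [-42.4   0.   29.8] tilt 8.6 units [-0.056 -0.024 -0.119] [ 0.444 -1.056  0.   ]
0.1 [-43.6   0.   26.7] tilt 2.9 units [-0.045 -0.019 -0.124] [ 0.444 -1.056  0.   ]
0.03 [-44.3   0.   24.4] tilt -1.1 units [-0.025 -0.01  -0.089] [ 0.311 -0.739  0.   ]
-0.03 [-44.7   0.   22.5] tilt -4.6 units [-0.017 -0.007 -0.078] [ 0.266 -0.634  0.   ]
```

```bash
python3 -m crank '{"steps":[[[-0.08,-0.034,-0.01],[0,0,0]],[[-0.08,-0.034,-0.01],[0,0,0]],[[-0.08,-0.034,-0.01],[0,0,0]],[[-0.08,-0.034,-0.01],[0,0,0]],[[0,0,0],[0,0,0]]]}' | head -1
python3 st.py
python3 -m crank '{"steps":[[[-0.075,-0.031,-0.025],[0,0,0]],[[-0.075,-0.031,-0.025],[0,0,0]],[[-0.075,-0.031,-0.025],[0,0,0]],[[-0.075,-0.031,-0.025],[0,0,0]],[[0,0,0],[0,0,0]]]}' | head -1
python3 st.py
```

```text
time: 12.37
12.37 [-11.8   0.4  50.7] tilt 37.9 zt_y -0.016 F [ 8.1 -0.7  3.2] [-0.48  0.74  0.77  1.24 -0.09  1.87  2.26] 0.0004055095113049617
time: 12.78
12.78 [-19.5   0.4  48.6] tilt 37.8 zt_y -0.016 F [10.8 -0.8  6.3] [-0.49  0.73  0.78  1.27 -0.08  1.85  2.26] 0.0006171112857024772
```

The force is 12.5 N and rising, so the bar has caught and the lid is drawing in. I continue.

```bash
python3 -m crank '{"steps":[[[-0.07,-0.029,-0.041],[0,0,0]],[[-0.07,-0.029,-0.041],[0,0,0]],[[-0.07,-0.029,-0.041],[0,0,0]],[[-0.07,-0.029,-0.041],[0,0,0]],[[0,0,0],[0,0,0]]]}' | head -1
python3 st.py
python3 -m crank '{"steps":[[[-0.057,-0.024,-0.047],[0.09,-0.22,0]],[[-0.057,-0.024,-0.047],[0.09,-0.22,0]],[[-0.057,-0.024,-0.047],[0.09,-0.22,0]],[[0,0,0],[0,0,0]]]}' | head -1
python3 st.py
```

```text
time: 13.2
13.2 [-27.2   0.4  44.7] tilt 37.9 zt_y -0.016 F [ 9.1 -0.   7.8] [-0.5   0.72  0.78  1.29 -0.07  1.84  2.26] 0.00036473329117142834
time: 13.53
13.53 [-32.2   0.3  41.4] tilt 34.2 zt_y -0.015 F [ 7.3 -1.4  5.8] [-0.51  0.66  0.79  1.35 -0.08  1.77  2.25] 0.000668414073308365
```

```bash
python3 -m crank '{"steps":[[[-0.044,-0.019,-0.046],[0.22,-0.53,0]],[[-0.044,-0.019,-0.046],[0.22,-0.53,0]],[[-0.044,-0.019,-0.046],[0.22,-0.53,0]],[[0,0,0],[0,0,0]]]}' | head -1
python3 st.py
python3 -m crank '{"steps":[[[-0.038,-0.016,-0.052],[0.22,-0.53,0]],[[-0.038,-0.016,-0.052],[0.22,-0.53,0]],[[0,0,0],[0,0,0]]]}' | head -1
python3 st.py
```

```text
time: 13.87
13.87 [-36.9  -0.3  38.4] tilt 25.5 zt_y -0.015 F [ 5.2 -1.2  3.3] [-0.54  0.54  0.81  1.47 -0.1   1.64  2.24] 0.0003163104197967545
time: 14.12
14.12 [-39.9  -0.4  35.3] tilt 20.0 zt_y -0.015 F [ 1.4 -2.3  3.1] [-0.56  0.46  0.82  1.55 -0.11  1.55  2.24] 0.00017415397589109122
```

```bash
python3 -m crank '{"steps":[[[-0.02,-0.008,-0.056],[0.22,-0.53,0]],[[-0.02,-0.008,-0.056],[0.22,-0.53,0]],[[0,0,0],[0,0,0]]]}' | head -1
python3 st.py
python3 -m crank '{"steps":[[[-0.02,-0.01,-0.04],[0.15,-0.35,0]],[[-0.02,-0.01,-0.04],[0.15,-0.35,0]],[[-0.02,-0.01,-0.04],[0.15,-0.35,0]],[[0,0,0],[0,0,0]]]}' | head -1
python3 st.py
```

```text
time: 14.37
14.37 [-41.6  -0.3  31.8] tilt 14.4 zt_y -0.015 F [-0.2 -1.1  0.2] [-0.58  0.38  0.83  1.62 -0.11  1.46  2.23] 0.0004000714965449071
time: 14.7
14.7 [-42.9  -0.   28.3] tilt 8.8 zt_y -0.015 F [ 0.1 -0.5  0.4] [-0.6   0.29  0.84  1.7  -0.11  1.37  2.23] 0.0005308667508113871
```

The force has dropped to zero at about 0.3 rad, so the lever has snapped over by itself. I retreat and verify.

```bash
python3 -m crank '{"steps":[[[0,0,0.4],[0,0,0]],[[0,0,0.8],[0,0,0]],[[0,0,0.8],[0,0,0]],[[0,0,0.8],[0,0,0]],[[-0.4,-0.2,0.8],[0,0,0]],[[0,0,0],[0,0,0]],[[0,0,0],[0,0,0]]]}' | head -1
python3 - <<'E'
from h import *
for n in ['wrist','top','scene']:
    c=cams.camera(n); Q=tocase(cloud(c)); x,y,z=Q[...,0],Q[...,1],Q[...,2]
    b=np.median(z[(x>-75)&(x<-72)&(abs(y)<60)&(abs(z)<8)])
    for a in range(-72,-14,6):
        t=(x>=a)&(x<a+6)&(abs(y)<9)&(z>-10)&(z<90)
        if t.any(): print((a,(np.percentile(z[t],50)-b).round(1)),end=' ')
    k=(z>9)&(z<18)&(x>10)&(x<40)&(abs(y)<8); print(n,'lip x',np.percentile(x[k],[2,98]).round(1) if k.any() else '')
    h=(z>3)&(z<25)&(x>12)&(x<40)&(abs(y)>17.5)&(abs(y)<21)
    if h.any(): print('heads',np.percentile(x[h],[3,97]).round(1),np.percentile(z[h],95).round(1))
    if n=='wrist':
        v,u=np.nonzero((x>-80)&(x<70)&(abs(y)<40)&(abs(z)<90)); cr=c['pixels'][v.min():v.max(),u.min():u.max()]
        s=min(4,800/cr.shape[1],600/cr.shape[0]); cv2.imwrite('pics/w7.png',cv2.resize(cr,None,fx=s,fy=s,interpolation=cv2.INTER_CUBIC))
E
```

```text
time: 15.28
(-72, np.float64(25.9)) (-66, np.float64(23.7)) (-60, np.float64(22.9)) (-54, np.float64(23.0)) (-48, np.float64(22.9)) (-42, np.float64(23.0)) wrist lip x [21.5 24. ]
top lip x 
(-72, np.float64(25.5)) (-66, np.float64(23.0)) (-60, np.float64(21.6)) (-54, np.float64(21.8)) (-48, np.float64(22.3)) (-42, np.float64(22.9)) (-36, np.float64(22.5)) (-30, np.float64(22.7)) (-24, np.float64(22.8)) (-18, np.float64(22.6)) scene lip x [12.3 24.6]
heads [13.9 23.1] 15.1
  return _methods._mean(a, axis=axis, dtype=dtype,
  ret = ret.dtype.type(ret / rcount)
```

View pics/w7.png

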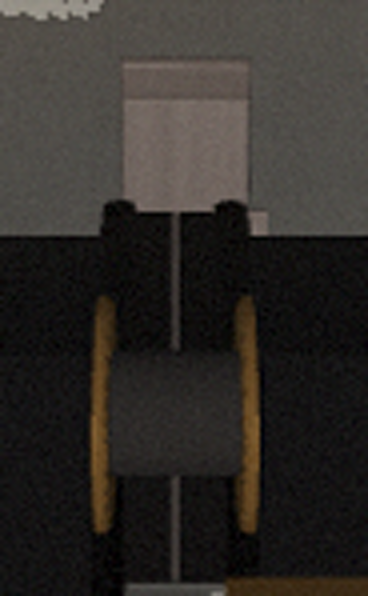

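The lever lies flat: its face is 23 mm above the top along its whole length, and the upturned end is at (185,80) in the crop. The lip has moved 4.5 mm to -x, so the lid is shut, and the arm is clear. I hand it in.

```bash
python3 -c "
from bench import ticket
print(ticket.close_job())"
```

```text
the job is handed in; nothing more can be done
None
```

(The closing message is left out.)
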